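Load a ring into the alloy tester

TASK

The silver ring on the steel block is to be tested. Press the tester's release key so that its sample tray pops out, lay the ring flat in the round recess of the tray, then push the tray home until its catch clicks and it stays shut by itself. Do it gently - never force the key or the tray - and leave the other things where they lie.

Things in the scene. Friction and masses are not known exactly. Their poses are not given: they have to be found in the camera images.
- tester: alloy tester, a fixed grey box 130 mm wide (y), 108 deep (x), its deck 45 high; behind the key a hood 90 wide and 72 high with a sloping screen, from 45 mm behind the front face. Origin on the board (top at z = 0.091) under the middle of its front face; its x points inwards (the way the tray is pushed), z up. More than 25 N from the robot on any part of it is too much.
- key_top (a point): top centre of the release key, the only key on the deck: rectangular, 17 x 27 mm (x, y), 8 mm proud of the deck, 22 mm behind the front face. It goes straight down on a spring: 2 N at first, at 4 mm and about 5 N it lets the tray go, at 7 mm and 7 N it meets a firm stop. It springs back up. (The round button beside the screen does nothing.)
- tray (a joint): how far the tray stands out (m): about 0 at rest latched, 0.05 popped out. Its spring pushes it out with 2 to 4 N all the way. Closing it, resistance climbs to 7 to 11 N some mm before the catch clicks, falls to 4 N at the click, and 1.5 mm deeper is a firm stop. The click comes somewhere from +0.001 to -0.007, differs by tester and cannot be seen. Not clicked, the tray comes out again.
- tray_front (a point): centre of the outer face of the tray's front panel, which is 98 mm wide (y), 30 high (10 to 40 mm above the board) and 10 thick; axes as the tester's. Latched it lies 24 mm before the tester's front face. The tray's plate behind it is 78 mm wide, its top 24 mm above the board.
- seat (a point): centre of the floor of the round recess in the tray plate, 28 mm across and 2.5 deep, floor 21.5 mm above the board; 38 mm behind tray_front. With the tray out it lies 36 mm before the tester's front face, nothing above it, 28 mm behind the inner face of the front panel.
- ring: plain silver ring lying flat, 21 mm across outside, 6 high; origin at the centre of its underside. Give 10 N of grip.
- steel_block: bright steel bench block, loose, 88 x 98 x 12 mm (x, y, z), on which the ring and the copper strip lie; origin under its centre.
- copper_strip: copper offcut on the steel block, 12 x 55 x 8 mm, not needed; origin under its centre.
- tweezers: steel tweezers 140 mm long lying across the front of the board near its middle, not needed; origin under the middle.
- peg_tip (a point): underside of the front end of the fixed wooden bench peg that overhangs the middle of the board: 75 mm wide, from here back, z 0.22 to 0.27. The handpiece lying on it reaches 60 mm further forward, to 50 mm right of the middle and z 0.285. Bench top round the board: z 0.26, from 0.30 m left and right. Tester and steel block lie either side: cross above z 0.3.

How it is judged (in metres and radians):
On the way, in this order (a step that is already met when the one before it is completed fails the run):
1. the key lets the tray go and it stands out (value of joint tray above 0.045 m), for 0.2 s.
2. the ring lies flat in the recess of the open tray, let go (value of joint tray above 0.045 m and horizontal distance between ring and seat below 0.005 m and z of ring in the frame of seat below 0.0015 m and angle between ring's own z axis and vertical below 0.1 rad and contact force between the fingers and ring below 0.05 N), for 0.2 s.
At the end, for the whole second after the job is handed in: the tray is latched shut and at rest by itself (joint between -1.5 and 2.5 mm) and the ring lies flat in its recess (within 5 mm of its centre and 1.5 mm of its floor, tilted less than 0.1 rad) (value of joint tray between -0.0015 and 0.0025 m and not (velocity of joint tray above 0.005 m/s) and horizontal distance between ring and seat below 0.005 m and z of ring in the frame of seat below 0.0015 m and angle between ring's own z axis and vertical below 0.1 rad); the robot touches nothing.
It fails at once if the tester, its key or its tray is pressed or struck with more than 25 N (contact force between any of the fingers, the arm and tester above 25 N).
It fails at once if the copper strip is shifted more than 30 mm (distance of copper_strip from where it was at the start of the episode above 0.03 m).
It fails at once if the steel block is shifted more than 30 mm (distance of steel_block from where it was at the start of the episode above 0.03 m).
It fails at once if the tweezers is shifted more than 30 mm (distance of tweezers from where it was at the start of the episode above 0.03 m).
It also fails if it takes over 70 s, if anything falls off the work surface, if the arm or the gripper's body presses on something with over 40 N, if the wrist force passes 120 N, or if a joint passes its speed limit or range.

ROBOT

A 6-joint arm with a two-finger parallel gripper is mounted at the origin on a cart in front of the work surface, level with it; the furniture and walls round the work are solid. World frame = base frame: x ahead of the robot, y to its left, z up, the work surface at z = 0. Lengths are in mm, angles in rad, forces in N, time in s.
With the tool pointing down it reaches from about 350 to 875 mm from the base axis. Payload 4.2 kg.
Tool frame: the origin (TCP) lies between the finger pads; the fingertips stand 25 mm ahead of it and the grasp point (between the pads) lies 6 mm ahead of it; z points along the fingers, y is the line along which they close (so a half turn about z gives the same grasp; the last joint's range is limited). The gripper opens to 85 mm and grips with 20 to 120 N. Pads are 22 mm wide; open, the fingers measure 114 mm over their backs; the gripper's body (76 mm by 85 mm) begins 54 mm behind the grasp point. The pads swing forward as they close: fully open they stand 13 mm farther back than shut.
Start: joints at [-0.849, 0.385, 0.008, 0, -1.194, -0.259], TCP at [279.046, -559.225, 218.712] pointing down, gripper open.
Joint ranges: [-3.14, 3.14], [-1.21, 2.06], [-1.07, 1.41], [-3.16, 2.05], [-2.99, -0.16], [-3.1, 3.1]. Speed limits (rad/s): [2.79, 2.79, 3.14, 3.14, 3.14, 3.14].

INTERFACE

Orientations are given as a unit quaternion [x, y, z, w].
In Python, from bench import arm gives the robot as it stands.
- The arm moves only by the shell command python3 -m pendant 'ROWS'. ROWS is JSON, a list of rows, each a list of 7 numbers: the shift along the tool's x, y, z in m, then the turn, a rotation vector about the tool's x, y, z in degrees, then the finger opening in m, from 0 to 0.0854. In form: [[x, y, z, wx, wy, wz, fingers], ...]. A call has 1 to 12 rows; each row shifts and turns the commanded pose from where the row before left it, along the tool's axes as they then stand; what a row does not reach is not made up. A row lasts 1/10 s, in which the tool goes at most 50 mm and 8.59 degrees, less where a joint would pass 70% of its speed; a pose out of reach is approached as far as the arm can. A call is refused whole if a number of a shift passes 0.05 or a number of a turn 8.59, either way. A call with a gripper value outside its range is refused whole. The fingers move at their own pace and stop on an object; the grip force is fixed at half the most. Time passes only in rows, so rows that do not move let the fingers close. It gives the time, the measured TCP pose, the force, the opening and the grip force at its end, in the units of the state.
- arm.read_state(): the state, without advancing time (a new reading comes with each control period).
- arm.get_image(name): name is "scene" or "side" or "wrist"; returns a dict with "image" (384x512x3 uint8, red, green, blue), "fx", "fy", "cx", "cy" (pixels), "xyz" and "rotation" of the camera in the world. Camera axes: x right, y down, z forward; pixel columns grow to the right and rows downward; lengths in mm; the calibration is good to about 2 mm. A picture is of the moment at which its call begins. There is no depth.
- arm.job_done(): hands the job in; it is judged then, once.
The state is a dict: "clock": time; "joints": joint angles; "joint_vel": joint speeds; "joint_efforts": joint torques, N m; "position": TCP position; "ee_rot": TCP orientation; "contact_force": force on the tool from outside, world axes, zero at the start; "wrist_torque": the same for the moment, N m; "gripper_width": finger opening in mm; "grasp_force": force on a finger pad.
Only numpy, scipy, OpenCV 4.12 (cv2) and the standard library are available. Lean on these libraries where they do the work, as an engineer would, in place of code of your own. Each camera call takes 0.05 s, during which the arm holds its last target. There are 200 camera calls.

## Working session

There is one attempt and no reset: what is moved stays moved. The work goes in short steps, Python scripts to look and compute and a shell command to move; the robot and the scene stay as the last step left them, time stands still between calls to the robot, and variables do not carry over. Pictures are saved under pics/ and viewed, at most 10 in all, crops included, and the job is handed in when it is done.

```bash
mkdir -p pics; ls; cat > h.py <<'E'
import numpy as np, cv2
from bench import arm
from scipy.spatial.transform import Rotation as R
def snap(n,f=None):
    d=arm.get_image(n); 
    if f: cv2.imwrite('pics/'+f,d['image'][:,:,::-1])
    return d
def Rc(d):
    r=np.array(d['rotation'],float)
    return r if r.shape==(3,3) else R.from_quat(r).as_matrix()
def ray(d,u,v):
    return np.array(d['xyz'],float), Rc(d)@np.array([(u-d['cx'])/d['fx'],(v-d['cy'])/d['fy'],1])
def onz(d,u,v,z):
    o,r=ray(d,u,v); return o+r*(z-o[2])/r[2]
def proj(d,p):
    q=Rc(d).T@(np.array(p,float)-np.array(d['xyz'],float)); return [d['cx']+d['fx']*q[0]/q[2], d['cy']+d['fy']*q[1]/q[2]]
E
python3 - <<'E'
from h import *
import pickle
D={}
for n in ['scene','side','wrist']:
    D[n]=snap(n,n+'0.png'); d=D[n]; print(n,d['fx'],d['cx'],d['cy'],d['xyz'],np.round(d['rotation'],3).tolist())
pickle.dump(D,open('d0.pkl','wb'))
print(arm.read_state())
# mosaic
cv2.imwrite('pics/m0.png',cv2.hconcat([cv2.resize(D['side']['image'][:,:,::-1],(400,300)),cv2.resize(D['wrist']['image'][:,:,::-1],(400,300))]))
E
```

```text
pics
scene 379.47664751175375 250.2764340748715 190.7976695992626 [189.93668208 665.7491232  595.06192183] [-0.181, 0.843, -0.497, 0.098]
side 371.75204373723074 257.65023517945656 190.62171983420106 [207.03908556 691.8353332  560.60767095] [-0.165, 0.835, -0.514, 0.11]
wrist 328.4463437304542 255.9299746921103 189.91290319513632 [ 214.21892644 -593.25700948  372.81429535] [0.521, 0.841, 0.124, 0.075]
{'clock': 0.15, 'joints': array([-8.49391907e-01,  3.85388935e-01,  6.95807456e-03, -3.62645355e-04,
       -1.19399299e+00, -2.58612121e-01]), 'joint_vel': array([ 0.00091324, -0.00249275,  0.00370363,  0.00166574,  0.00169731,
        0.00041029]), 'joint_efforts': array([ 5.38679105e-04, -3.92680049e+01,  1.88582021e+01,  4.18855280e+00,
       -3.39031612e-03,  5.25435865e-06]), 'position': array([ 278.85267006, -558.83959581,  217.87304633]), 'ee_rot': array([-2.29271532e-01,  9.73362150e-01,  7.97329368e-04, -2.34268537e-04]), 'contact_force': array([ 1.00555343, -0.64971731,  0.31274963]), 'wrist_torque': array([-0.05087685, -0.05968272, -0.03986185]), 'grasp_force': 0.0, 'gripper_width': 85.49357215139382}
```

View pics/scene0.png

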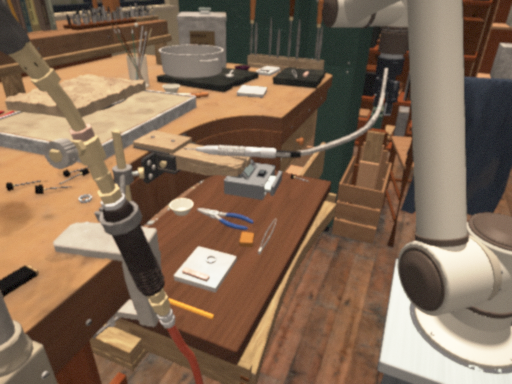

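View pics/m0.png

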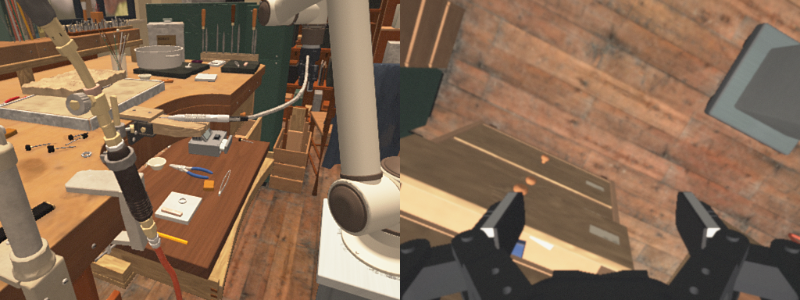

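The scene shows the ring at about (211,259) on the block, the tester at (252,180), the peg and handpiece above it and the tweezers at (267,235). I'll zoom in on that area.

```bash
python3 - <<'E'
from h import *
import pickle
D=pickle.load(open('d0.pkl','rb'));d=D['scene']
c=d['image'][150:300,140:340,::-1]
cv2.imwrite('pics/c0.png',cv2.resize(c,(800,600),interpolation=cv2.INTER_CUBIC))
for n,u,v,z in [('ring',211,259,106),('blockL',175,281,103),('blockT',198,247,103),('blockR',236,257,103),('blockB',213,290,103)]:
    print(n,onz(d,u,v,z).round())
E
```

```text
ring [496. 149. 106.]
blockL [527. 230. 103.]
blockT [541. 123. 103.]
blockR [455. 119. 103.]
blockB [452. 221. 103.]
```

View pics/c0.png

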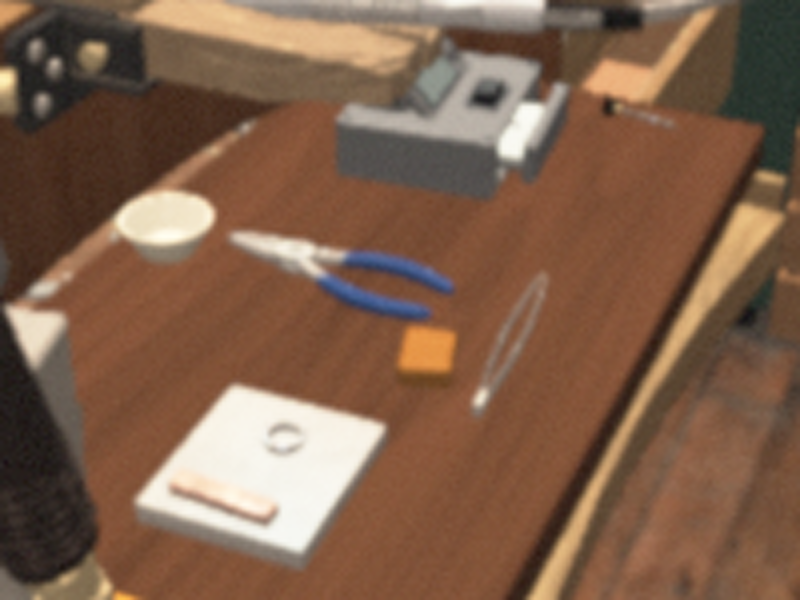

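Crop: key top at about (262,173) full-frame, tester front deck edge from (265,187) to (275,166), ring at (211,259). The ring-side finger is clear of the copper strip. Now I'll compute positions.

```bash
python3 - <<'E'
from h import *
import pickle
D=pickle.load(open('d0.pkl','rb'));d=D['scene']
f=lambda x,y:(140+x/4,150+y/4)
for n,x,y,z in [('key',488,88,144),('FL',492,138,136),('FR',540,62,136),('BL',342,115,136),('FLbot',494,195,91),('BLbot',340,172,91),('panelLtop',528,140,131),('panelRtop',566,88,131),('ring',285,439,106),('strip a',172,478,111),('strip b',274,512,111),('bl',235,384,103),('br',386,428,103),('bb',305,555,103),('bL',140,505,103),('twz',548,275,93),('twz2',480,408,93),('peg',440,40,270),('pegb',410,98,220),('hand tip?',640,18,280)]:
    print(n,onz(d,*f(x,y),z).round())
s=arm.read_state()
# wrist cam in tool frame
w=D['wrist'];T=R.from_quat(s['ee_rot']).as_matrix()
print(T.round(3)); print('cam in tool',(T.T@(np.array(w['xyz'])-s['position'])).round(1)); print((T.T@Rc(w)).round(3))
E
```

```text
key [ 524. -186.  144.]
FL [ 500. -135.  136.]
FR [ 512. -255.  136.]
BL [ 601. -122.  136.]
FLbot [ 499. -140.   91.]
BLbot [ 605. -125.   91.]
panelLtop [ 481. -151.  131.]
panelRtop [ 485. -234.  131.]
ring [494. 151. 106.]
strip a [526. 204. 111.]
strip b [470. 205. 111.]
bl [541. 120. 103.]
br [454. 119. 103.]
bb [448. 216. 103.]
bL [534. 219. 103.]
twz [433. -63.  93.]
twz2 [421.  72.  93.]
peg [474.  11. 270.]
pegb [502. -12. 220.]
hand tip? [383. -39. 280.]
[[-0.895 -0.446 -0.001]
 [-0.446  0.895  0.001]
 [ 0.     0.002 -1.   ]]
cam in tool [  73.2   -1.7 -154.9]
[[-0.001 -0.958 -0.287]
 [ 1.    -0.001  0.001]
 [-0.001 -0.287  0.958]]
```

```bash
python3 -m pendant '[[0,0,-0.041,0,0,0,0.085],[0,0,-0.041,0,0,0,0.085],[0,0,-0.041,0,0,0,0.085],[0,0,0,0,0,0,0.085]]'
python3 -m pendant '[[-0.035,0.0174,0,0,0,0,0.085],[-0.035,0.0174,0,0,0,0,0.085],[-0.035,0.0174,0,0,0,0,0.085],[-0.035,0.0174,0,0,0,0,0.085],[-0.035,0.0174,0,0,0,0,0.085],[-0.035,0.0174,0,0,0,0,0.085],[-0.035,0.0174,0,0,0,0,0.085],[-0.035,0.0174,0,0,0,0,0.085],[-0.035,0.0174,0,0,0,0,0.085],[-0.035,0.0174,0,0,0,0,0.085],[-0.035,0.0174,0,0,0,0,0.085],[-0.032,0.0166,0,0,0,0,0.085]]'
python3 -m pendant '[[0,0,0,0,0,6.8,0.085],[0,0,0,0,0,6.8,0.085],[0,0,0,0,0,6.8,0.085],[0,0,0,0,0,0,0.085],[0,0,0,0,0,0,0.085]]'
python3 - <<'E'
from h import *
import pickle
d=snap('wrist','w1.png');pickle.dump(d,open('w1.pkl','wb'));s=arm.read_state();print(s['position'].round(1),R.from_quat(s['ee_rot']).as_matrix().round(3),d['xyz'])
E
```

```text
clock: 0.55
position: [279.8, -561.4, 349.0]
ee_rot: [-0.229, 0.973, -0.006, 0.002]
contact_force: [-0.0, 0.0, 1.2]
gripper_width: 84.7
grasp_force: 0.0
clock: 1.75
position: [560.0, -185.2, 340.9]
ee_rot: [-0.23, 0.973, 0.0, -0.0]
contact_force: [0.5, 0.1, -0.2]
gripper_width: 85.0
grasp_force: 0.0
clock: 2.25
position: [559.1, -186.9, 341.2]
ee_rot: [-0.055, 0.999, 0.0, -0.0]
contact_force: [-0.6, -0.9, 0.3]
gripper_width: 85.1
grasp_force: 0.0
[ 559.2 -187.   341.3] [[-0.994 -0.108 -0.001]
 [-0.108  0.994  0.   ]
 [ 0.001  0.    -1.   ]] [ 487.33419315 -196.6350583   496.31560767]
```

View pics/w1.png

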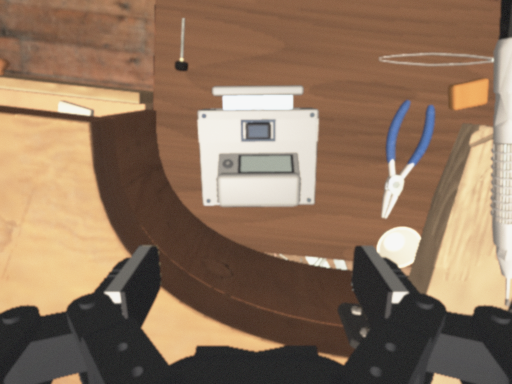

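The wrist view shows the tester squarely: key at (258,131), deck corners (197,110) and (319,110), panel top from (213,90) to (302,90).

```bash
python3 - <<'E'
from h import *
import pickle
d=pickle.load(open('w1.pkl','rb'));im=d['image'].astype(int);hsv=cv2.cvtColor(d['image'],cv2.COLOR_RGB2HSV)
roi=np.zeros((384,512),np.uint8);roi[80:215,185:330]=1
m=((hsv[:,:,1]<40)&(hsv[:,:,2]>90)).astype(np.uint8)*roi
m=cv2.morphologyEx(m,cv2.MORPH_CLOSE,np.ones((13,13)))
deck=m.copy();deck[:112]=0;deck[205:]=0
c=max(cv2.findContours(deck,0,2)[0],key=cv2.contourArea);print('deck',cv2.minAreaRect(c))
print('row200 extents',[ (r,np.where(m[r])[0][[0,-1]]) for r in (90,95,102,108,112,120,180,200)])
print('cols: first rows', [(cc,np.where(m[:,cc])[0][[0,-1]]) for cc in (200,215,230,258,285,300,312,316)])
k=((hsv[:,:,2]<130)).astype(np.uint8)
k[:115]=0;k[145:]=0;k[:,:240]=0;k[:,278:]=0
ys,xs=np.where(k);print('key dark',xs.min(),xs.max(),ys.min(),ys.max())
print(hsv[131,238:280,2],hsv[115:146,258,2])
for n,u,v,z in [('key',258,130,144),('FL',319,110,136),('FR',197.5,110,136),('BL',315.5,205,136),('panL',302,88,131),('panR',213,88,131)]: print(n,onz(d,u,v,z).round(1))
E
```

```text
deck ((257.5, 158.0), (92.0, 119.0), 90.0)
row200 extents [(90, array([213, 302])), (95, array([221, 293])), (102, array([222, 293])), (108, array([222, 298])), (112, array([198, 317])), (120, array([198, 317])), (180, array([202, 314])), (200, array([203, 313]))]
cols: first rows [(200, array([110, 156])), (215, array([ 87, 205])), (230, array([ 87, 205])), (258, array([ 86, 205])), (285, array([ 86, 205])), (300, array([ 86, 203])), (312, array([109, 203])), (316, array([110, 150]))]
key dark 246 270 121 139
[243 240 218 173 167 220 234 205 131 102 114 137 144 145 147 147 147 146
 147 149 146 147 147 147 148 147 147 146 140 121  95  84 134 203 214 174
 162 198 231 238 240 239] [238 238 237 234 201 156 128  93  62  84 114 137 143 144 146 147 146 148
 150 152 146 135 110  96 121 156 198 231 237 238 237]
key [ 525.4 -189.8  144. ]
FL [ 498.2 -127.2  136. ]
FR [ 512.2 -256.1  136. ]
BL [ 604.7 -113.8  136. ]
panL [ 477.8 -147.9  131. ]
panR [ 488.  -241.9  131. ]
```

Deck width comes out at 129.7 mm and the depth at 107.3 mm, both matching. Yaw is 6.2°, the same as the tool, and the key is at about (526.5,-189.5).

```bash
python3 -m pendant '[[0.0164,0.0005,0.01,0,0,0,0],[0.0164,0.0005,0.03,0,0,0,0],[0,0,0.04,0,0,0,0],[0,0,0.04,0,0,0,0],[0,0,0.03,0,0,0,0],[0,0,0.01,0,0,0,0],[0,0,0,0,0,0,0],[0,0,0,0,0,0,0],[0,0,0,0,0,0,0]]'
```

```text
clock: 3.2
position: [527.9, -189.7, 183.8]
ee_rot: [-0.054, 0.999, -0.0, 0.002]
contact_force: [0.0, -0.0, 0.5]
gripper_width: -0.1
grasp_force: 0.0
```

```bash
python3 -m pendant '[[0.0012,0,0.006,0,0,0,0],[0,0,0.005,0,0,0,0],[0,0,0.002,0,0,0,0],[0,0,0,0,0,0,0],[0,0,0,0,0,0,0]]'; python3 -m pendant '[[0,0,0.001,0,0,0,0],[0,0,0.001,0,0,0,0],[0,0,0,0,0,0,0]]'; python3 -m pendant '[[0,0,0.001,0,0,0,0],[0,0,0.001,0,0,0,0],[0,0,0,0,0,0,0]]'
```

```text
clock: 3.7
position: [525.5, -189.6, 168.7]
ee_rot: [-0.053, 0.999, -0.0, -0.0]
contact_force: [0.3, 0.8, 0.2]
gripper_width: -0.1
grasp_force: 0.0
clock: 4.0
position: [525.3, -189.5, 166.6]
ee_rot: [-0.053, 0.999, 0.0, -0.0]
contact_force: [-0.3, -0.8, 0.2]
gripper_width: -0.2
grasp_force: 0.0
clock: 4.3
position: [525.3, -189.5, 164.5]
ee_rot: [-0.053, 0.999, 0.0, -0.0]
contact_force: [-0.9, 0.4, 0.3]
gripper_width: -0.1
grasp_force: 0.0
```

```bash
python3 -m pendant '[[0,0,0.001,0,0,0,0],[0,0,0,0,0,0,0]]'; python3 -m pendant '[[0,0,0.001,0,0,0,0],[0,0,0,0,0,0,0]]'; python3 -m pendant '[[0,0,0.001,0,0,0,0],[0,0,0,0,0,0,0]]'
```

```text
clock: 4.5
position: [525.3, -189.5, 163.6]
ee_rot: [-0.053, 0.999, 0.0, -0.0]
contact_force: [-1.0, -0.7, -0.6]
gripper_width: -0.3
grasp_force: 0.0
clock: 4.7
position: [525.3, -189.6, 162.6]
ee_rot: [-0.053, 0.999, 0.0, -0.0]
contact_force: [0.5, 0.6, -0.1]
gripper_width: -0.3
grasp_force: 0.0
clock: 4.9
position: [525.3, -189.5, 161.6]
ee_rot: [-0.053, 0.999, 0.0, -0.0]
contact_force: [0.0, 0.2, -0.4]
gripper_width: -0.4
grasp_force: 0.0
```

```bash
python3 - <<'E'
from h import *
d=snap('side');e=snap('wrist')
u,v=map(int,proj(d,[525,-190,137]));print(u,v)
c=cv2.resize(d['image'][v-45:v+45,u-60:u+60,::-1],(400,300),interpolation=cv2.INTER_CUBIC)
cv2.imwrite('pics/k1.png',cv2.hconcat([c,cv2.resize(e['image'][:,:,::-1],(400,300))]))
E
```

```text
278 175
```

View pics/k1.png

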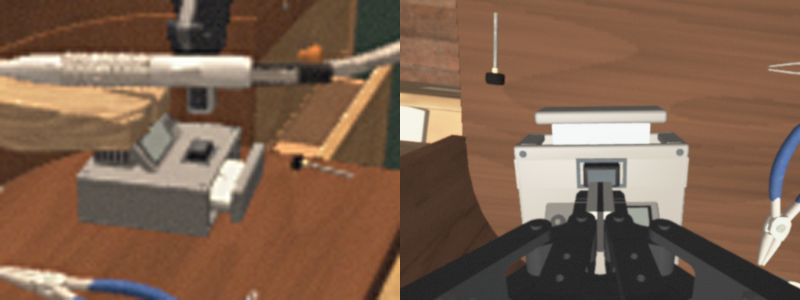

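```bash
python3 - <<'E'
from h import *
s=arm.read_state();print(s['position'],s['joints'].round(3))
d=arm.get_image('side');w=arm.get_image('wrist');print(w['xyz'])
for z in (137,147,157,167): print(z,proj(d,[525,-190,z]),proj(w,[525,-190,z]))
h=cv2.hconcat([cv2.resize(d['image'][140:185,248:308,::-1],(400,300),interpolation=cv2.INTER_CUBIC),cv2.resize(w['image'][180:270,195:315,::-1],(400,300),interpolation=cv2.INTER_CUBIC)])
cv2.imwrite('pics/k2.png',h)
E
```

```text
[ 525.38571078 -189.57734484  161.68890718] [-0.056  0.321 -0.241 -0.    -1.009 -1.408]
[ 453.45543949 -199.10574168  316.79241037]
137 [np.float64(278.02123778671285), np.float64(175.55624011230967)] [np.float64(258.1458807160311), np.float64(219.93946407476685)]
147 [np.float64(278.0605967480111), np.float64(172.23831055816459)] [np.float64(258.2819609674603), np.float64(226.63604236880147)]
157 [np.float64(278.1003025303698), np.float64(168.89114426076102)] [np.float64(258.43305030117614), np.float64(234.0712252259422)]
167 [np.float64(278.1403597382226), np.float64(165.5143530699479)] [np.float64(258.60177680942), np.float64(242.37434240031186)]
```

View pics/k2.png

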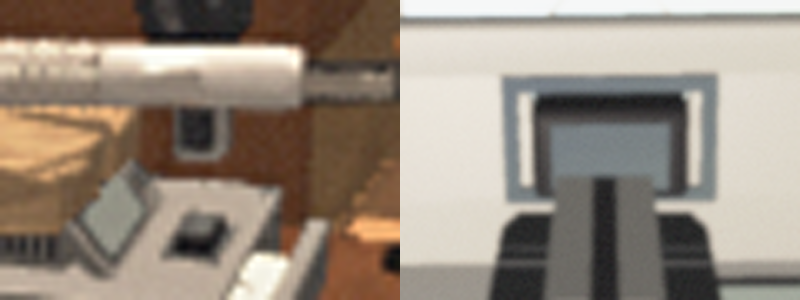

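The crops show the closed tips still above the key. By the side view that is roughly 15–27 mm at row 164, so I'll continue down in checked steps.

```bash
for i in 1 2 ; do python3 -m pendant '[[0,0,0.002,0,0,0,0],[0,0,0.002,0,0,0,0],[0,0,0,0,0,0,0]]'|egrep 'pos|conta'; done;  python3 - <<'E'
from h import *
d=arm.get_image('side');w=arm.get_image('wrist');e=arm.get_image('scene')
cv2.imwrite('pics/k3.png',cv2.hconcat([cv2.resize(d['image'][140:200,238:318,::-1],(400,300),interpolation=cv2.INTER_CUBIC),cv2.resize(e['image'][140:200,225:305,::-1],(400,300),interpolation=cv2.INTER_CUBIC)]))
E
```

```text
position: [525.1, -189.5, 157.2]
contact_force: [0.5, 0.3, 0.6]
position: [525.2, -189.5, 153.3]
contact_force: [-0.0, 0.2, 0.0]
```

```bash
for i in 1 2 ; do python3 -m pendant '[[0,0,0.001,0,0,0,0],[0,0,0.001,0,0,0,0],[0,0,0,0,0,0,0]]'|egrep 'pos|conta'; done
```

```text
position: [525.3, -189.6, 151.6]
contact_force: [0.2, -0.8, -0.9]
position: [525.3, -189.5, 149.5]
contact_force: [0.2, 0.0, 0.9]
```

View pics/k3.png

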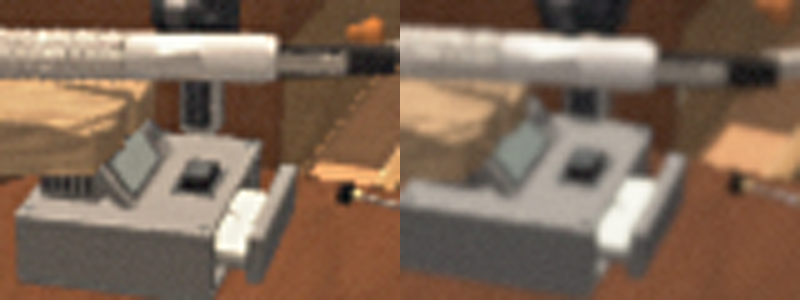

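The side view still puts the tip about 20 mm above the key, visible and not hidden. I'll keep descending in safe steps, each shorter than the key's travel.

```bash
python3 -m pendant '[[0,0,0.002,0,0,0,0],[0,0,0,0,0,0,0]]'|egrep 'pos|conta';python3 -m pendant '[[0,0,0.002,0,0,0,0],[0,0,0,0,0,0,0]]'|egrep 'pos|conta'
```

```text
position: [525.2, -189.5, 147.4]
contact_force: [0.0, -1.1, -0.2]
position: [525.2, -189.5, 145.4]
contact_force: [-0.0, -0.1, 0.3]
```

```bash
python3 -m pendant '[[0,0,0.002,0,0,0,0],[0,0,0,0,0,0,0]]'|egrep 'pos|conta';python3 -m pendant '[[0,0,0.002,0,0,0,0],[0,0,0,0,0,0,0]]'|egrep 'pos|conta'
python3 - <<'E'
from h import *
w=arm.get_image('wrist');d=arm.get_image('side')
cv2.imwrite('pics/k4.png',cv2.hconcat([cv2.resize(d['image'][140:200,238:318,::-1],(400,300),interpolation=cv2.INTER_CUBIC),cv2.resize(w['image'][150:300,155:355,::-1],(400,300),interpolation=cv2.INTER_CUBIC)]))
E
```

```text
position: [525.2, -189.5, 143.4]
contact_force: [-0.6, -0.5, 0.5]
position: [525.2, -189.5, 141.4]
contact_force: [-0.1, -0.1, -0.5]
```

View pics/k4.png

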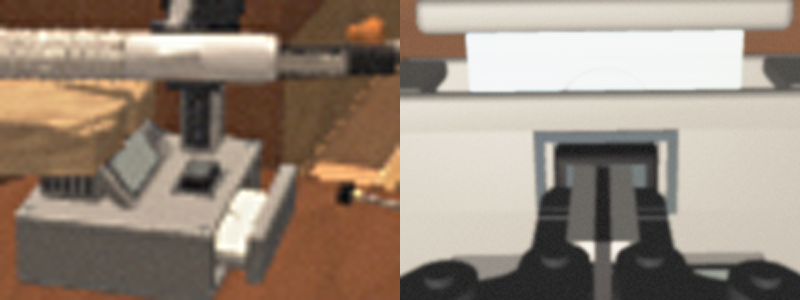

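Tips are now directly over the key, about 8–10 mm above it by the side view (crop rows 150 vs 165).

```bash
python3 -m pendant '[[0,0,0.002,0,0,0,0],[0,0,0.002,0,0,0,0],[0,0,0,0,0,0,0]]'|egrep 'pos|conta';python3 -m pendant '[[0,0,0.002,0,0,0,0],[0,0,0,0,0,0,0]]'|egrep 'pos|conta'
```

```text
position: [525.1, -189.5, 137.3]
contact_force: [0.1, -0.9, -1.7]
position: [525.2, -189.6, 135.4]
contact_force: [-0.3, -0.0, 0.4]
```

```bash
python3 -m pendant '[[0,0,0.002,0,0,0,0],[0,0,0,0,0,0,0]]'|egrep 'pos|conta';python3 -m pendant '[[0,0,0.001,0,0,0,0],[0,0,0,0,0,0,0]]'|egrep 'pos|conta'
```

```text
position: [525.2, -189.5, 133.4]
contact_force: [0.1, -0.5, -0.7]
position: [525.3, -189.5, 132.6]
contact_force: [0.1, -0.0, 0.0]
```

```bash
python3 -m pendant '[[0,0,0.002,0,0,0,0],[0,0,0,0,0,0,0]]'|egrep 'pos|conta';python3 -m pendant '[[0,0,0.001,0,0,0,0],[0,0,0,0,0,0,0]]'|egrep 'pos|conta'; python3 -m pendant '[[0,0,0.001,0,0,0,0],[0,0,0,0,0,0,0]]'|egrep 'pos|conta'
```

```text
position: [525.6, -189.7, 130.9]
contact_force: [-0.6, -0.1, 0.4]
position: [525.7, -189.7, 130.1]
contact_force: [-0.4, -0.5, 2.8]
position: [525.7, -189.7, 129.1]
contact_force: [-0.1, 0.3, 3.6]
```

Contact is at TCP z ≈ 131 with a soft spring, so the fingertips really end about 13 mm behind the reported TCP and not 25 mm ahead of it. I'll press on.

```bash
python3 -m pendant '[[0,0,0.001,0,0,0,0],[0,0,0,0,0,0,0]]'|egrep 'pos|conta';python3 -m pendant '[[0,0,0.001,0,0,0,0],[0,0,0,0,0,0,0]]'|egrep 'pos|conta'; python3 -m pendant '[[0,0,0.001,0,0,0,0],[0,0,0,0,0,0,0]]'|egrep 'pos|conta'
python3 - <<'E'
from h import *
w=arm.get_image('wrist')['image'];hsv=cv2.cvtColor(w,cv2.COLOR_RGB2HSV)
m=(hsv[:,:,1]<40)&(hsv[:,:,2]>90)
print([(r,int(m[r].sum())) for r in range(0,230,10)])
E
```

```text
position: [525.7, -189.7, 127.8]
contact_force: [-0.3, 0.2, 4.4]
position: [525.7, -189.7, 126.9]
contact_force: [1.0, -0.7, 4.7]
position: [525.7, -189.7, 126.0]
contact_force: [-0.1, -1.0, 6.0]
[(0, 2), (10, 4), (20, 4), (30, 4), (40, 229), (50, 230), (60, 107), (70, 169), (80, 168), (90, 163), (100, 162), (110, 160), (120, 158), (130, 157), (140, 156), (150, 155), (160, 153), (170, 152), (180, 150), (190, 172), (200, 177), (210, 271), (220, 269)]
```

The tray has popped out: the panel is now near row 45. I'll retreat and measure the seat from above.

```bash
python3 -m pendant '[[0,0,-0.005,0,0,0,0],[0,0,-0.02,0,0,0,0.03],[0,0,-0.04,0,0,0,0.03],[0,0,-0.04,0,0,0,0.03],[-0.008,0,-0.04,0,0,0,0.03],[-0.008,0,-0.04,0,0,0,0.03],[0,0,0,0,0,0,0.03],[0,0,0,0,0,0,0.03]]'
python3 - <<'E'
from h import *
import pickle
d=snap('wrist','w2.png');pickle.dump(d,open('w2.pkl','wb'));print(arm.read_state()['position'])
for n,p in [('seat',[469.4,-195.6,112.5]),('front',[431.6,-199.7,131])]: print(n,proj(d,p))
hsv=cv2.cvtColor(d['image'],cv2.COLOR_RGB2HSV);m=(hsv[:,:,1]<40)&(hsv[:,:,2]>90)
u=int(proj(d,[469,-195,112])[0]);print('col',np.where(m[:,u])[0]);
v=int(proj(d,[469,-195,112])[1]);print('row',np.where(m[v])[0])
g=cv2.cvtColor(d['image'],cv2.COLOR_RGB2GRAY);c=cv2.HoughCircles(cv2.resize(g[v-30:v+30,u-30:u+30],None,fx=6,fy=6,interpolation=cv2.INTER_CUBIC),cv2.HOUGH_GRADIENT,1,200,param1=60,param2=15,minRadius=60,maxRadius=110)
if c is not None: x,y,r=c[0][0];print('circle',u-30+x/6,v-30+y/6,r/6, onz(d,u-30+x/6,v-30+y/6,114).round(1), r/6/d['fx']*(d['xyz'][2]-114)*2)
cv2.imwrite('pics/s1.png',cv2.resize(d['image'][v-70:v+50,u-80:u+80,::-1],(640,480)))
E
```

```text
clock: 10.3
position: [541.0, -187.2, 310.4]
ee_rot: [-0.053, 0.999, 0.001, -0.0]
contact_force: [-0.1, 0.3, -0.3]
gripper_width: 30.2
grasp_force: 0.0
[ 540.41813056 -187.25348402  309.15237159]
seat [np.float64(256.3010420152925), np.float64(92.27105390627338)]
front [np.float64(256.29258120770606), np.float64(50.23385835110855)]
col [ 50  51  52  53  54  55  56  57  58  59  60  61  62  63  64  65  66  67
  68  69  70  71  72  73  74  75  76  77  78  79  80  81  82  83  84  85
  86  87  88  89  90  91  92  93  94  95  96  97  98  99 100 101 102 103
 104 105 106 107 108 109 110 111 112 113 114 115 116 117 118 119 120 121
 122 123 124 125 126 127 128 129 130 131 132 133 134 135 136 137 138 139
 140 141 142 146 147 148 149 150 151 152 153 154 155 156 157 158 159 160
 161 162 163 164 165 166 167 168 169 170 171 172 173 174 175 176 177 178
 179 180 181 182 183 184 185 186 187 188 189 190 191 192 193 194 195 196
 198 199 200 201 202 203 204 205 206 207 208 209 210 211 212 213 214 215
 216 217 218 219 220 221 222 223 224 225 226 227 228 229 230 231]
row [217 218 219 220 221 222 223 224 225 226 227 228 229 230 231 232 233 234
 235 236 237 238 239 240 241 242 243 244 245 246 247 248 249 250 251 252
 253 254 255 256 257 258 259 260 261 262 263 264 265 266 267 268 269 270
 271 272 273 274 275 276 277 278 279 280 281 282 283 284 285 286 287 288
 289 290 291 292 293 294]
```

View pics/s1.png

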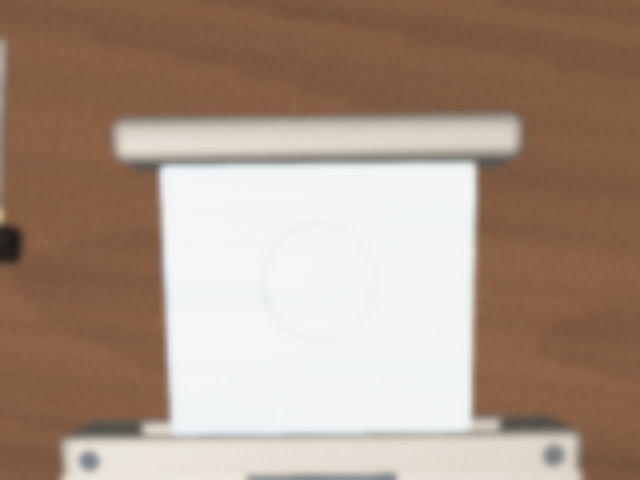

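The recess circle is at (256,92.25) against a predicted (256.3,92.3), so the seat is at (469.4,-195.6,112.5) and the tray is fully out. Now to the ring.

```bash
python3 -m pendant '[[0,0,-0.021,0,0,0,0.032],[-0.0064,0.034,0,0,0,0,0.032],[-0.0064,0.034,0,0,0,0,0.032],[-0.0064,0.034,0,0,0,0,0.032],[-0.0064,0.034,0,0,0,0,0.032],[-0.0064,0.034,0,0,0,0,0.032],[-0.0064,0.034,0,0,0,0,0.032],[-0.0064,0.034,0,0,0,0,0.032],[-0.0064,0.034,0,0,0,0,0.032],[-0.0064,0.034,0,0,0,0,0.032],[-0.0064,0.034,0,0,0,0,0.032],[0,0,0,0,0,0,0.032]]'
python3 -m pendant '[[0,0,0,0,0,0,0.032],[0,0,0,0,0,0,0.032]]'
python3 - <<'E'
from h import *
import pickle
d=snap('wrist','w3.png');pickle.dump(d,open('w3.pkl','wb'));s=arm.read_state()
print(s['position'],R.from_quat(s['ee_rot']).as_matrix().round(3).tolist())
im=d['image'];hsv=cv2.cvtColor(im,cv2.COLOR_RGB2HSV)
m=((hsv[:,:,1]<50)&(hsv[:,:,2]>150)).astype(np.uint8);m[220:]=0
cs,h=cv2.findContours(m,cv2.RETR_CCOMP,cv2.CHAIN_APPROX_NONE)
for i,c in enumerate(cs):
    if cv2.contourArea(c)>60:
        r=cv2.minAreaRect(c);print(i,h[0][i].tolist(),cv2.contourArea(c),np.round(r[0],1),np.round(r[1],1),round(r[2],1))
u,v=map(int,proj(d,[494,151,106]));print(u,v)
np.set_printoptions(linewidth=250)
print(hsv[v-16:v+17:2,u-18:u+19:2,2])
E
```

```text
clock: 11.55
position: [567.8, 160.2, 328.3]
ee_rot: [-0.055, 0.998, -0.001, -0.003]
contact_force: [0.3, -0.8, -0.2]
gripper_width: 31.9
grasp_force: 0.0
clock: 11.75
position: [568.2, 156.2, 330.6]
ee_rot: [-0.053, 0.999, -0.001, -0.001]
contact_force: [-0.5, -0.4, -0.6]
gripper_width: 32.0
grasp_force: 0.0
[568.36390676 155.95546288 331.06000153] [[-0.994, -0.105, -0.001], [-0.105, 0.994, -0.001], [0.002, -0.001, -1.0]]
2 [8, 1, 3, -1] 711.0 [129. 207.] [24. 42.] 90.0
13 [14, 9, -1, -1] 707.5 [116.5 153.5] [63. 25.] 90.0
14 [35, 13, 15, -1] 1880.5 [498.  167.5] [ 26. 103.] 0.0
35 [36, 14, -1, -1] 2645.5 [ 15.5 155.9] [141.3  31. ] 68.2
37 [48, 36, 38, -1] 7023.0 [273.5  93.9] [90.3 82.2] 3.8
259 90
[[236 236 236 236 236 237 237 237 236 238 235 235 236 235 235 236 235 236 235]
 [237 236 236 237 238 238 237 238 237 237 237 236 235 234 235 236 237 236 236]
 [236 236 236 236 238 237 236 237 237 236 237 235 235 236 236 235 236 236 237]
 [237 237 236 236 237 236 236 238 238 237 236 235 234 235 233 234 235 235 236]
 [236 237 237 237 237 236 237 234 240 239 234 231 236 236 235 234 235 235
[... 254 characters left out ...]
36 238 236 229 235 237 237 238 238 237 232 232 232 236 235 235 235]
 [239 239 240 240 238 234 237 239 239 239 239 240 236 229 231 238 237 236 237]
 [239 239 239 239 236 230 235 239 239 239 240 239 237 234 234 239 238 238 238]
 [239 237 239 239 240 240 228 238 238 239 239 238 232 238 238 238 238 237 236]
 [240 239 238 239 240 239 239 233 237 237 236 228 241 238 238 238 236 237 236]
 [239 238 239 239 239 237 237 238 236 236 234 238 238 239 239 239 239 237 237]
 [238 237 239 238 238 239 238 237 240 241 238 233 237 238 238 238 238 237 236]
 [239 238 238 239 238 237 237 238 237 237 238 237 237 237 236 237 235 234 234]
 [239 240 240 239 240 238 238 238 238 239 238 239 238 238 238 238 238 237 237]]
```

```bash
python3 - <<'E'
from h import *
import pickle
d=pickle.load(open('w3.pkl','rb'));g=cv2.cvtColor(d['image'],cv2.COLOR_RGB2GRAY).astype(np.float32)
u0,v0=235,66;c=g[v0:v0+48,u0:u0+50]
df=np.abs(c-cv2.medianBlur(g.astype(np.uint8),25)[v0:v0+48,u0:u0+50])
m=(df>3.5).astype(np.uint8)
n,l,st,ce=cv2.connectedComponentsWithStats(m,connectivity=8)
print(st[1:][st[1:,4]>8])
for r in m: print(''.join('#' if x else '.' for x in r))
s=cv2.resize(df,None,fx=6,fy=6,interpolation=cv2.INTER_CUBIC);s=np.clip(s*12,0,255).astype(np.uint8)
k=cv2.HoughCircles(s,cv2.HOUGH_GRADIENT,1,200,param1=80,param2=12,minRadius=36,maxRadius=66)
if k is not None:
    x,y,r=k[0][0];U,V=u0+x/6,v0+y/6;print(U,V,r/6,onz(d,U,V,106).round(1),'dia',2*r/6*(d['xyz'][2]-106)/d['fx'])
im=cv2.hconcat([cv2.resize(d['image'][40:160,200:360,::-1],(500,375),interpolation=cv2.INTER_CUBIC),cv2.cvtColor(cv2.resize(s,(300,375)),cv2.COLOR_GRAY2BGR)])
cv2.imwrite('pics/r1.png',im)
E
```

```text
[[15 17 20 18 74]
 [46 37  3  3  9]]
.......................#######....................
..............#..........#........................
..................................................
..................................................
..................................................
...........................##.....................
..................................................
..................................................
.................................................#
..................................................
..................................................
..................................................
..................................................
..................................................
..................................................
..................................................
......................##...##.....................
..................#...##.....#....................
................##............#...................
................#.#.###..###......................
...................###.....................
[... 752 characters left out ...]
....................
...........................##.....................
..............................................###.
..............................................###.
..............................................###.
..................................................
..................................................
..................................................
..................................................
..................................................
..................................................
..................................................
..................................................
259.08334 92.25 7.9500003 [495.8 150.4 106. ] dia 18.38882262004333
```

Ring centre is at about (259.5,91.7), giving (495.2,150.3), which agrees with the scene camera's (494,151). I'll descend over it.

```bash
python3 -m pendant '[[0.0367,0.001,0.02,0,0,0,0.03],[0.0367,0.001,0.02,0,0,0,0.03],[0,0,0.04,0,0,0,0.03],[0,0,0.04,0,0,0,0.03],[0,0,0.04,0,0,0,0.03],[0,0,0.03,0,0,0,0.03],[0,0,0.02,0,0,0,0.03],[0,0,0.01,0,0,0,0.03],[0,0,0,0,0,0,0.03],[0,0,0,0,0,0,0.03]]'
python3 - <<'E'
from h import *
w=snap('wrist','w4.png');cv2.imwrite('pics/s4.png',snap('side')['image'][:,:,::-1])
g=cv2.cvtColor(w['image'],cv2.COLOR_RGB2GRAY)
np.set_printoptions(linewidth=250)
s=arm.read_state()['position'];print(s,proj(w,[495.2,150.3,109]),w['xyz'])
E
```

```text
clock: 12.8
position: [496.4, 151.1, 112.7]
ee_rot: [-0.053, 0.999, 0.0, 0.001]
contact_force: [-0.2, -0.1, 0.5]
gripper_width: 30.2
grasp_force: 0.0
[496.45876967 151.51858872 113.13989526] [np.float64(257.83002500556), np.float64(233.4967096384312)] [424.09986901 141.50984589 267.6971524 ]
```

```bash
python3 -m pendant '[[0.001,-0.001,0.005,0,0,0,0.03],[0,0,0.005,0,0,0,0.03],[0,0,0.005,0,0,0,0.03],[0,0,0,0,0,0,0.03],[0,0,0,0,0,0,0.03]]'|egrep 'pos|conta';python3 -m pendant '[[0,0,0.002,0,0,0,0.03],[0,0,0.001,0,0,0,0.03],[0,0,0,0,0,0,0.03]]'|egrep 'pos|conta';python3 -m pendant '[[0,0,0.001,0,0,0,0.03],[0,0,0.001,0,0,0,0.03],[0,0,0,0,0,0,0.03]]'|egrep 'pos|conta'
python3 -m pendant '[[0,0,0.001,0,0,0,0.03],[0,0,0.001,0,0,0,0.03],[0,0,0,0,0,0,0.03]]'|egrep 'pos|conta'
```

```text
position: [494.6, 150.1, 96.5]
contact_force: [-0.6, -0.8, 0.0]
position: [494.6, 150.1, 93.6]
contact_force: [-0.5, -0.3, -0.3]
position: [494.5, 150.0, 91.6]
contact_force: [-0.3, -0.1, 0.0]
position: [494.8, 150.1, 90.5]
contact_force: [-2.3, -0.6, 4.9]
```

```bash
python3 -m pendant '[[0,0,-0.002,0,0,0,0.03],[0,0,-0.001,0,0,0,0.03],[0,0,0,0,0,0,0.025],[0,0,0,0,0,0,0.02],[0,0,0,0,0,0,0.015],[0,0,0,0,0,0,0.015],[0,0,0,0,0,0,0.015]]'
```

```text
clock: 15.0
position: [494.7, 150.0, 93.0]
ee_rot: [-0.053, 0.999, -0.0, 0.0]
contact_force: [-1.0, -0.8, 3.9]
gripper_width: 16.1
grasp_force: 57.2
```

```bash
python3 - <<'E'
from h import *
w=snap('wrist','w5.png');d=snap('side','s5.png');e=snap('scene','e5.png')
u,v=map(int,proj(w,[495,150,106]));a=cv2.resize(w['image'][v-60:v+60,u-80:u+80,::-1],(800,600),interpolation=cv2.INTER_CUBIC)
U,V=map(int,proj(d,[495,150,106]));b=cv2.resize(d['image'][V-24:V+24,U-32:U+32,::-1],(320,240),interpolation=cv2.INTER_CUBIC)
a[:240,:320]=b
cv2.imwrite('pics/g1.png',a);print(u,v,U,V)
E
```

```text
259 251 233 256
```

View pics/g1.png

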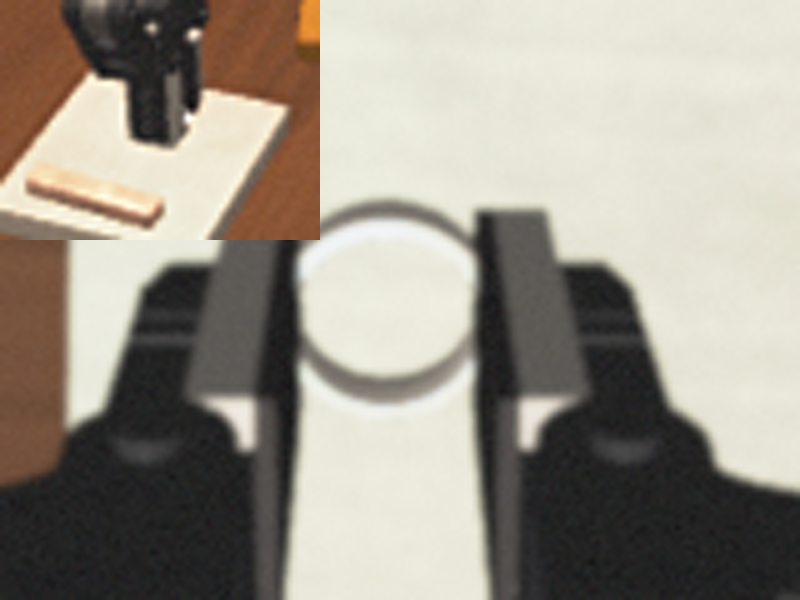

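The ring is gripped flat between the pads at crop (387,300), and the strip and block look undisturbed. I'll lift it and work out the carry.

```bash
python3 -m pendant '[[0,0,-0.003,0,0,0,0.015],[0,0,-0.01,0,0,0,0.015],[0,0,-0.02,0,0,0,0.015],[0,0,-0.04,0,0,0,0.015],[0,0,-0.04,0,0,0,0.015],[0,0,-0.04,0,0,0,0.015],[0,0,-0.04,0,0,0,0.015],[0,0,-0.03,0,0,0,0.015],[0,0,-0.007,0,0,0,0.015],[0,0,0,0,0,0,0.015],[0,0,0,0,0,0,0.015]]'
python3 - <<'E'
from h import *
import pickle
w=snap('wrist','w6.png');s=arm.read_state();p=s['position'];print(p)
T=R.from_quat(s['ee_rot']).as_matrix()
q=onz(w,256.4,251,p[2]+14); off=T.T@(q-p);print('ring rel TCP (tool)',off.round(1))
t=pickle.load(open('w2.pkl','rb'));seat=onz(t,256,92.25,114);print('seat',seat)
dw=seat-q;print('move tool xy',(T.T@dw).round(1))
# ring still there?
a=cv2.imread('pics/w5.png')[231:281,231:286].astype(int);b=cv2.imread('pics/w6.png')[231:281,231:286].astype(int)
g=cv2.cvtColor(b.astype(np.uint8),cv2.COLOR_BGR2GRAY);print(g[::4,::4])
E
```

```text
clock: 16.25
position: [493.9, 149.9, 321.4]
ee_rot: [-0.053, 0.999, -0.0, -0.001]
contact_force: [-0.5, 0.5, 0.3]
gripper_width: 16.4
grasp_force: 56.8
[493.84479764 149.82207821 320.93426993]
ring rel TCP (tool) [ -0.1  -1.4 -14. ]
seat [ 469.41081665 -195.91521714  114.        ]
move tool xy [  60.5 -339.6  221.5]
[[ 89  86  87  89  93 105 109 107 100  93  93  88  93  96]
 [ 96  55  76 111 150 214 231 226 169 116  96  38  94  98]
 [ 97  46 107 237 244 183 139 150 224 243 155  33  89  95]
 [ 96  39 227 199  96  95  94  97  97 117 242  60  80  95]
 [ 91  34 165  93  94  95  94  92  96  98 128  65  64  96]
 [ 89  32  71  96  96  94  97  94  95  94  94  34  47  95]
 [ 78  34  76 102  99  99  97  95  97  97 100  36  40  95]
 [ 68  31  91 106 107 106 105 104 104 101 123  39  37  96]
 [ 52  35 171 114 100  99 101 102 104 111 184  53  36  95]
 [ 36  32 188 217 129 118 113 114 137 178 241  41  32  85]
 [ 80  32  72 177 241 221 181 196 238 231 109  38  66 183]
 [ 96  40  81 102 103 134 148 142 111 101  97  39  80 212]
 [ 96  42  82 100 100 102 104 104 102 101 105  40  81 202]]
```

```bash
python3 -m pendant '[[0.00605,-0.034,0,0,0,0,0.015],[0.00605,-0.034,0,0,0,0,0.015],[0.00605,-0.034,0,0,0,0,0.015],[0.00605,-0.034,0,0,0,0,0.015],[0.00605,-0.034,0,0,0,0,0.015],[0.00605,-0.034,0,0,0,0,0.015],[0.00605,-0.034,0,0,0,0,0.015],[0.00605,-0.034,0,0,0,0,0.015],[0.00605,-0.034,0,0,0,0,0.015],[0.006,-0.0336,0,0,0,0,0.015],[0,0,0,0,0,0,0.015],[0,0,0,0,0,0,0.015]]'
python3 - <<'E'
from h import *
w=snap('wrist','w7.png');s=arm.read_state();p=s['position'];T=R.from_quat(s['ee_rot']).as_matrix()
g=cv2.cvtColor(w['image'],cv2.COLOR_RGB2GRAY)[225:290,238:276]
m=(g>125).astype(np.uint8);n,l,st,ce=cv2.connectedComponentsWithStats(m,connectivity=8);print(st[1:].tolist())
for r in m: print(''.join('#' if x else '.' for x in r))
print(p)
E
```

```text
clock: 17.5
position: [470.1, -194.5, 321.0]
ee_rot: [-0.052, 0.999, 0.0, -0.002]
contact_force: [0.9, -0.1, -0.2]
gripper_width: 16.0
grasp_force: 56.8
[[0, 0, 38, 32, 1130], [0, 33, 37, 32, 1058]]
######################################
######################################
######################################
######################################
######################################
######################################
######################################
######################################
####################################..
.###################################..
.###################################..
..#################################...
..###############################.....
..################################....
..#################################...
.##################################...
.###################################..
####################################..
#####################################.
#####################################.
#####################################.
#####################################.
#####################################.
.###
[... 977 characters left out ...]
##############################..
.###################################..
.###################################..
.###################################..
.###################################..
.###################################..
.###################################..
.###################################..
.###################################..
####################################..
####################################..
#####################################.
#####################################.
#####################################.
#####################################.
#####################################.
####################################..
[ 470.28440955 -193.88153544  321.4075773 ]
```

```bash
python3 -m pendant '[[0.0019,-0.0004,0.02,0,0,0,0.015],[0,0,0.04,0,0,0,0.015],[0,0,0.04,0,0,0,0.015],[0,0,0.04,0,0,0,0.015],[0,0,0.03,0,0,0,0.015],[0,0,0.02,0,0,0,0.015],[0,0,0.01,0,0,0,0.015],[0,0,0.008,0,0,0,0.015],[0,0,0,0,0,0,0.015],[0,0,0,0,0,0,0.015],[0,0,0,0,0,0,0.015]]'
python3 - <<'E'
from h import *
w=snap('wrist','w8.png');p=arm.read_state()['position'];print(p)
print('seat',proj(w,[469.4,-195.9,114]),'panel inner top edge',proj(w,[469.4-28,-198.7,131]))
hsv=cv2.cvtColor(w['image'],cv2.COLOR_RGB2HSV)
np.set_printoptions(linewidth=250)
print(hsv[60:300:4,256,2]);
E
```

```text
clock: 18.65
position: [469.7, -194.7, 115.8]
ee_rot: [-0.053, 0.999, -0.0, 0.001]
contact_force: [-0.1, 0.2, -0.3]
gripper_width: 16.0
grasp_force: 56.8
[ 469.55406882 -194.6935622   115.72739583]
seat [np.float64(256.9209424944284), np.float64(236.49017127253774)] panel inner top edge [np.float64(257.50427432077004), np.float64(194.8533788343928)]
[119 115 115 115 116 112 113 116 114 107 103 106 114 112 113 111 107 111 108 106 115 116 118 117 118  75  67  70 119 175 194 183 166 226 239 237 235 232 235 237 236 238 238 117 239 233 234 236 238 233 203 235 116 219 233 233 234 234 233 233]
```

```bash
python3 -m pendant '[[0,0,0.006,0,0,0,0.015],[0,0,0.004,0,0,0,0.015],[0,0,0.001,0,0,0,0.015],[0,0,0,0,0,0,0.015],[0,0,0,0,0,0,0.015]]'|egrep 'pos|conta'; python3 -m pendant '[[0,0,0.001,0,0,0,0.015],[0,0,0,0,0,0,0.015]]'|egrep 'pos|conta'; python3 -m pendant '[[0,0,0.0005,0,0,0,0.015],[0,0,0,0,0,0,0.015]]'|egrep 'pos|conta'
```

```text
position: [469.0, -194.7, 103.7]
contact_force: [-0.8, 0.1, -0.4]
position: [469.1, -194.7, 102.9]
contact_force: [0.5, -0.6, 0.1]
position: [469.1, -194.7, 102.8]
contact_force: [-1.2, 0.2, 4.3]
```

Contact came at TCP 102.8, which matches the recess floor (the rim would have been 105). I'll release and withdraw.

```bash
python3 -m pendant '[[0,0,0,0,0,0,0.018],[0,0,0,0,0,0,0.021],[0,0,0,0,0,0,0.026],[0,0,0,0,0,0,0.03],[0,0,0,0,0,0,0.03],[0,0,0,0,0,0,0.03],[0,0,0,0,0,0,0.03]]'; python3 -m pendant '[[0,0,-0.004,0,0,0,0.03],[0,0,-0.01,0,0,0,0.03],[0,0,-0.03,0,0,0,0.03],[0,0,-0.04,0,0,0,0.03],[0,0,-0.04,0,0,0,0.03],[-0.03,0,-0.03,0,0,0,0.03],[-0.02,0,-0.02,0,0,0,0.03],[-0.02,0,0,0,0,0,0.03],[0,0,0,0,0,0,0.03],[0,0,0,0,0,0,0.03]]'
python3 - <<'E'
from h import *
import pickle
d=snap('wrist','w9.png');pickle.dump(d,open('w9.pkl','wb'));print(arm.read_state()['position'])
U,V=proj(d,[469.4,-195.9,114]);print(U,V);u,v=int(U),int(V)
g=cv2.cvtColor(d['image'],cv2.COLOR_RGB2GRAY)[v-20:v+20,u-24:u+25]
for r in g: print(''.join('#' if x<160 else '+' if x<205 else 'o' if x<228 else '.' for x in r))
print(g[::3,::3])
E
```

```text
clock: 20.3
position: [468.9, -194.5, 102.0]
ee_rot: [-0.053, 0.999, 0.0, -0.0]
contact_force: [-0.1, 1.6, 0.5]
gripper_width: 29.9
grasp_force: 0.5
clock: 21.3
position: [537.8, -187.0, 275.9]
ee_rot: [-0.053, 0.999, 0.0, -0.001]
contact_force: [0.7, -0.4, -1.0]
gripper_width: 29.5
grasp_force: 0.0
[ 537.50713284 -187.15782146  275.9214253 ]
255.77778156518664 96.06242587015448
.................................................
.................................................
.................................................
.................................................
.................................................
.................................................
.................................................
.................................................
.................................................
.................................................
.................................................
.................................................
.................................................
.................................................
..................
[... 1576 characters left out ...]
243 237 241 242 240 233 234 234 238 237 241 239 242 242 241]
 [243 243 242 232 243 239 236 242 242 242 238 237 242 237 242 241 242]
 [242 242 242 233 242 231 242 242 242 242 242 235 237 236 242 242 241]
 [239 240 240 229 241 231 241 241 241 241 241 229 235 235 240 240 241]
 [240 240 240 228 240 233 240 240 240 240 240 232 236 234 241 241 241]
 [242 242 242 239 237 242 226 241 241 241 235 238 237 241 242 242 242]
 [242 242 242 242 232 239 241 231 227 234 240 237 236 242 241 241 242]
 [242 242 242 242 242 235 231 237 239 234 234 237 241 241 241 241 241]
 [243 243 243 242 242 242 242 239 238 240 241 242 242 242 242 242 242]
 [242 243 242 242 242 242 242 242 242 242 242 242 242 242 242 242 242]]
```

```bash
python3 - <<'E'
from h import *
import pickle
d=pickle.load(open('w9.pkl','rb'));u,v=255,96
g=cv2.cvtColor(d['image'],cv2.COLOR_RGB2GRAY)[v-20:v+22,u-24:u+25].astype(int)
df=cv2.medianBlur(cv2.cvtColor(d['image'],cv2.COLOR_RGB2GRAY),31)[v-20:v+22,u-24:u+25]-g
for r in df: print(''.join('#' if x>5 else '+' if x>2.5 else '.' for x in r))
hsv=cv2.cvtColor(d['image'],cv2.COLOR_RGB2HSV);m=(hsv[:,:,1]<40)&(hsv[:,:,2]>90)
print('panel front row',np.where(m[:90,u])[0][:1],'pred',proj(d,[431.6,-199.7,131]))
E
```

```text
.................................................
.................................................
...................++++##+#++....................
.................+############++.................
...............+#####++++++#####+................
..............+####+.........+###+...............
.............+###...............+#+..............
............###+.................+##+............
...........###+...................+##+...........
..........+##+......++.....+#+.....+#+...........
..........+##.....+++++....+++++....+#...........
..........##......+..+##++##+++++....++..........
.........+#+.......+###+#+###+.+++...++..........
.........##.......+##.......+##+.+....++.........
........+#+......+#+..........##++.....+.........
........+#+.....##+............##++....+.........
........##.....+##.............+#+....+#.........
........##.....##+..............#+....+#+........
........##.....##................++#+..++........
.......+##.....##................###+..++........
.......+##.....##................###+..#+........
+......+##+....##................####.+#+........

[... 388 characters left out ...]
...........
............###.....+#######+....++#+............
............+###+.....#####.....+###.............
..............####++......++..+++#+..............
...............#####++....+#++###+...............
................+#######++#####+.................
..................+++########+...................
.................................................
.................................................
.................................................
.................................................
.................................................
.................................................
panel front row [50] pred [np.float64(256.0437768953062), np.float64(49.57052767193264)]
```

The ring sits inside the recess: inner circle centre at (24.3,20.7) against the recess centre (24,18.7), so about 2 mm off and clear of the rim. The tray is still out, so I'll go to the front panel with closed fingers.

```bash
python3 -m pendant '[[0.0344,0,0,0,0,0,0],[0.0344,0,0,0,0,0,0],[0.0344,0,0,0,0,0,0],[0.0342,0,0,0,0,0,0],[0,0,0.03,0,0,0,0],[0,0,0.04,0,0,0,0],[0,0,0.04,0,0,0,0],[0,0,0.03,0,0,0,0],[0,0,0.02,0,0,0,0],[0,0,0.01,0,0,0,0],[0,0,0,0,0,0,0],[0,0,0,0,0,0,0]]'
python3 - <<'E'
from h import *
d=snap('wrist','w10.png');s=arm.read_state();p=s['position'];T=R.from_quat(s['ee_rot']).as_matrix();print(p,s['contact_force'])
print('front in tool',(T.T@(np.array([431.6,-199.7,116])-p)).round(1))
g=cv2.cvtColor(d['image'],cv2.COLOR_RGB2GRAY)
print('finger tip col',''.join('#' if x<110 else '.' for x in g[250,200:315]))
print(proj(d,[431.6,-199.7,131]))
E
```

```text
clock: 22.55
position: [402.3, -202.0, 107.2]
ee_rot: [-0.054, 0.999, -0.0, 0.001]
contact_force: [-0.1, -0.4, 0.5]
gripper_width: 0.2
grasp_force: 0.0
[ 402.65518186 -202.02947785  107.43624308] [-0.15882443  0.19610039  0.345398  ]
front in tool [-29.   -0.8  -8.5]
finger tip col ........................#################...........#########...........#################..........................
[np.float64(257.94151182691036), np.float64(317.36537523408555)]
```

```bash
python3 -m pendant '[[0,0,0.005,0,0,0,0],[0,0,0.005,0,0,0,0],[-0.005,0,0,0,0,0,0],[-0.005,0,0,0,0,0,0],[-0.003,0,0,0,0,0,0],[0,0,0,0,0,0,0]]'|egrep 'pos|conta'; python3 -m pendant '[[-0.002,0,0,0,0,0,0],[-0.002,0,0,0,0,0,0],[0,0,0,0,0,0,0]]'|egrep 'pos|conta';  python3 -m pendant '[[-0.002,0,0,0,0,0,0],[-0.002,0,0,0,0,0,0],[0,0,0,0,0,0,0]]'|egrep 'pos|conta'
```

```text
position: [415.6, -200.4, 96.3]
contact_force: [0.9, -0.8, -0.5]
position: [419.0, -200.0, 96.3]
contact_force: [0.3, -0.4, 0.6]
position: [422.3, -199.5, 96.1]
contact_force: [-2.2, -0.2, 1.5]
```

Contact came where expected, at about x = 421 and 2 N. I'll push slowly.

```bash
python3 -m pendant '[[-0.003,0,0,0,0,0,0],[-0.003,0,0,0,0,0,0],[-0.003,0,0,0,0,0,0],[-0.003,0,0,0,0,0,0],[-0.003,0,0,0,0,0,0],[-0.003,0,0,0,0,0,0],[0,0,0,0,0,0,0]]'|egrep 'pos|conta'; python3 -m pendant '[[-0.003,0,0,0,0,0,0],[-0.003,0,0,0,0,0,0],[-0.003,0,0,0,0,0,0],[-0.003,0,0,0,0,0,0],[0,0,0,0,0,0,0]]'|egrep 'pos|conta'
```

```text
position: [441.1, -197.5, 96.0]
contact_force: [-2.2, 0.8, 0.3]
position: [453.0, -196.3, 96.1]
contact_force: [-3.6, 1.6, -0.7]
```

```bash
python3 -m pendant '[[-0.002,0,0,0,0,0,0],[-0.002,0,0,0,0,0,0],[-0.002,0,0,0,0,0,0],[-0.002,0,0,0,0,0,0],[0,0,0,0,0,0,0]]'|egrep 'pos|conta'; python3 -m pendant '[[-0.001,0,0,0,0,0,0],[-0.001,0,0,0,0,0,0],[0,0,0,0,0,0,0]]'|egrep 'pos|conta'; python3 -m pendant '[[-0.001,0,0,0,0,0,0],[-0.001,0,0,0,0,0,0],[0,0,0,0,0,0,0]]'|egrep 'pos|conta'
```

```text
position: [460.5, -195.4, 96.1]
contact_force: [-3.7, 2.8, -1.1]
position: [462.0, -195.2, 96.1]
contact_force: [-5.2, 2.9, 1.2]
position: [463.2, -195.1, 96.1]
contact_force: [-5.9, 1.4, 2.3]
```

```bash
python3 -m pendant '[[-0.001,0,0,0,0,0,0],[-0.001,0,0,0,0,0,0],[0,0,0,0,0,0,0]]'|egrep 'pos|conta'; python3 -m pendant '[[-0.001,0,0,0,0,0,0],[-0.001,0,0,0,0,0,0],[0,0,0,0,0,0,0]]'|egrep 'pos|conta'; python3 -m pendant '[[-0.001,0,0,0,0,0,0],[0,0,0,0,0,0,0]]'|egrep 'pos|conta'
```

```text
position: [465.0, -194.9, 96.1]
contact_force: [-6.9, 1.8, 2.4]
position: [466.8, -194.6, 96.1]
contact_force: [-7.5, 1.6, 2.9]
position: [467.6, -194.5, 96.1]
contact_force: [-7.6, 2.0, 3.5]
```

```bash
python3 -m pendant '[[-0.001,0,0,0,0,0,0],[0,0,0,0,0,0,0]]'|egrep 'pos|conta'; python3 -m pendant '[[-0.001,0,0,0,0,0,0],[0,0,0,0,0,0,0]]'|egrep 'pos|conta'; python3 -m pendant '[[-0.001,0,0,0,0,0,0],[0,0,0,0,0,0,0]]'|egrep 'pos|conta'
```

```text
position: [469.2, -194.4, 96.1]
contact_force: [-6.2, 2.7, 1.8]
position: [470.4, -194.2, 96.1]
contact_force: [-6.2, 2.6, 1.6]
position: [470.4, -194.2, 96.1]
contact_force: [-8.4, 2.7, 3.4]
```

```bash
python3 -m pendant '[[-0.001,0,0,0,0,0,0],[0,0,0,0,0,0,0]]'|egrep 'pos|conta'; python3 -m pendant '[[-0.0005,0,0,0,0,0,0],[0,0,0,0,0,0,0]]'|egrep 'pos|conta'
```

```text
position: [470.4, -194.2, 96.1]
contact_force: [-8.7, 2.7, 6.2]
position: [470.4, -194.2, 96.1]
contact_force: [-11.8, 2.0, 6.1]
```

The force dropped near 468–469 mm and then hit a firm stop at 470.4, which looks like the click. I'll back off slowly and see whether the tray follows.

```bash
python3 -m pendant '[[0.002,0,0,0,0,0,0],[0.001,0,0,0,0,0,0],[0.001,0,0,0,0,0,0],[0,0,0,0,0,0,0]]'|egrep 'pos|conta'; python3 -m pendant '[[0.001,0,0,0,0,0,0],[0.001,0,0,0,0,0,0],[0.001,0,0,0,0,0,0],[0,0,0,0,0,0,0]]'|egrep 'pos|conta'; python3 -m pendant '[[0.002,0,0,0,0,0,0],[0.002,0,0,0,0,0,0],[0,0,0,0,0,0,0]]'|egrep 'pos|conta'
python3 - <<'E'
from h import *
d=snap('wrist','w11.png');p=arm.read_state()['position']
hsv=cv2.cvtColor(d['image'],cv2.COLOR_RGB2HSV);print(hsv[180:330:3,215,2],hsv[180:330:3,215,1])
for o in (0,5,10): 
  a=np.array([505.2,-191.7])-(24+o)*np.array([.994,.108]); print(o,proj(d,[a[0]-3.5,a[1]+30,131]),proj(d,[a[0]+3.5,a[1]-35,131]))
E
```

```text
position: [469.5, -194.4, 96.1]
contact_force: [-5.0, 3.3, 0.1]
position: [467.5, -195.1, 96.3]
contact_force: [-2.6, 1.4, -1.1]
position: [462.9, -195.8, 96.6]
contact_force: [-3.9, -2.2, 2.0]
[170 173 175 177 176 175 169 169 166 167 169 164 162 163 165 166 165 164
 168 169 169 171 166 164 164 170 170 174 168 101  96  98  98  73  52  53
  50  51  50  49  48  51  46  48  51  50  49  49  68  97] [122 122 125 125 126 125 121 121 120 124 122 121 124 124 125 123 121 124
 123 125 124 122 123 121 126 125 123 122 120  20  19  16  21  17   0  10
  20  25  10   5   5  10  22  11   5  10  10  10   8   5]
0 [np.float64(328.8134011579024), np.float64(311.4728365183478)] [np.float64(177.24204282955034), np.float64(311.70237593689967)]
5 [np.float64(329.5285667821971), np.float64(301.4942099062806)] [np.float64(176.41054435173606), np.float64(301.72638069114043)]
10 [np.float64(330.2584784909593), np.float64(291.30983281363683)] [np.float64(175.56190161050216), np.float64(291.54469524277783)]
```

```bash
python3 -m pendant '[[0,0,0,0,0,0,0],[0,0,0,0,0,0,0]]'|egrep 'pos|conta'; python3 -m pendant '[[0.003,0,0,0,0,0,0],[0,0,0,0,0,0,0],[0,0,0,0,0,0,0]]'|egrep 'pos|conta';python3 - <<'E'
from h import *
d=snap('wrist','w11.png');e=snap('side','s11.png');p=arm.read_state()['position'];print(p)
hsv=cv2.cvtColor(d['image'],cv2.COLOR_RGB2HSV)
for c in (150,170,190,200,320,330,340,350): 
  m=np.where((hsv[200:,c,1]<60))[0]; print(c,200+m[:1],hsv[200+(m[0] if len(m) else 0),c,2] if len(m) else '')
for o in (0,5,10,15): 
  a=np.array([505.2,-191.7])-(24+o)*np.array([.994,.108]);yv=np.array([-.108,.994])
  print(o,[np.round(proj(d,[*(a+k*yv),131])) .tolist() for k in (45,-45)],[np.round(proj(e,[*(a+k*yv),131]),1).tolist() for k in (49,-49)])
E
```

```text
position: [462.9, -195.6, 96.5]
contact_force: [-4.0, -2.2, 2.2]
position: [459.8, -195.6, 96.3]
contact_force: [-3.4, -3.0, 2.1]
[ 459.74077796 -195.59419711   96.24291844]
150 [287] 110
170 [267] 109
190 [267] 104
200 [267] 104
320 [266] 103
330 [265] 115
340 [265] 113
350 [268] 109
0 [[362.0, 318.0], [154.0, 319.0]] [[289.7, 186.9], [297.1, 172.3]]
5 [[363.0, 309.0], [153.0, 309.0]] [[291.6, 187.1], [298.8, 172.5]]
10 [[364.0, 299.0], [152.0, 299.0]] [[293.5, 187.4], [300.5, 172.7]]
15 [[365.0, 288.0], [151.0, 289.0]] [[295.3, 187.6], [302.3, 172.9]]
```

The tray is following the finger, so it hasn't clicked. The stop at 470.4, with a rising upward force, was most likely the gripper body meeting the tester. I'll back off slowly, tilt the tool 30° so the body trails, and push with the fingertip.

```bash
python3 - <<'E'
from h import *
d=snap('wrist');p=arm.read_state()['position'];q=onz(d,257,267,101);f=np.array([505.2,-191.7]);x=np.array([.994,.108])
print('edge x in tester (z101,z131):',(q[:2]-f)@x,(onz(d,257,267,131)[:2]-f)@x,'TCP',(p[:2]-f)@x)
E
python3 -m pendant '[[0.003,0,0,0,0,0,0],[0.004,0,0,0,0,0,0],[0.004,0,0,0,0,0,0],[0.004,0,0,0,0,0,0],[0.004,0,0,0,0,0,0],[0.004,0,0,0,0,0,0],[0.004,0,0,0,0,0,0],[0.004,0,0,0,0,0,0],[0.004,0,0,0,0,0,0],[0.004,0,0,0,0,0,0],[0.004,0,0,0,0,0,0],[0.004,0,0,0,0,0,0]]'|egrep 'pos|conta'
python3 -m pendant '[[0.005,0,0,0,0,0,0],[0.01,0,0,0,0,0,0],[0.01,0,-0.003,0,0,0,0],[0,0,0,0,-7.5,0,0],[0,0,0,0,-7.5,0,0],[0,0,0,0,-7.5,0,0],[0,0,0,0,-7.5,0,0],[0,0,0,0,0,0,0],[0,0,0,0,0,0,0]]'
python3 - <<'E'
from h import *
s=arm.read_state();print(s['position'],s['joints'].round(2));T=R.from_quat(s['ee_rot']).as_matrix();print(T.round(3));d=snap('wrist','w12.png')
f=np.array([505.2,-191.7]);x=np.array([.994,.108]);y=np.array([-.108,.994]);print('TCP in tester',(s['position'][:2]-f)@x,(s['position'][:2]-f)@y)
E
```

```text
edge x in tester (z101,z131): -31.941975450984515 -49.123291822970856 TCP -45.55315353519256
position: [413.6, -200.6, 96.4]
contact_force: [-0.5, 0.6, 0.8]
clock: 31.8
position: [386.8, -204.1, 98.9]
ee_rot: [-0.052, 0.971, 0.015, 0.234]
contact_force: [-0.7, -0.1, 0.4]
gripper_width: -0.2
grasp_force: 0.0
[ 386.78797461 -204.07312704   98.90972233] [-0.29  0.09 -0.69 -0.48 -0.4  -0.77]
[[-0.885 -0.107  0.452]
 [-0.094  0.994  0.053]
 [-0.456  0.005 -0.89 ]]
TCP in tester -119.03785096140658 0.48961046799680297
```

```bash
python3 -m pendant '[[-0.0089,0,0.00455,0,0,0,0],[-0.0089,0,0.00455,0,0,0,0],[-0.0089,0,0.00455,0,0,0,0],[-0.0045,0,0.0023,0,0,0,0],[0,0,0,0,0,0,0],[0,0,0,0,0,0,0]]'|egrep 'pos|conta'; python3 -m pendant '[[-0.0018,0,0.0009,0,0,0,0],[-0.0018,0,0.0009,0,0,0,0],[-0.0018,0,0.0009,0,0,0,0],[-0.0018,0,0.0009,0,0,0,0],[0,0,0,0,0,0,0]]'|egrep 'pos|conta'
```

```text
position: [421.5, -198.9, 97.8]
contact_force: [0.0, 0.3, 0.4]
position: [429.5, -198.4, 98.2]
contact_force: [-2.1, -1.4, 0.8]
```

```bash
python3 -m pendant '[[-0.0027,0,0.0014,0,0,0,0],[-0.0027,0,0.0014,0,0,0,0],[-0.0027,0,0.0014,0,0,0,0],[-0.0027,0,0.0014,0,0,0,0],[-0.0027,0,0.0014,0,0,0,0],[-0.0027,0,0.0014,0,0,0,0],[-0.0027,0,0.0014,0,0,0,0],[-0.0027,0,0.0014,0,0,0,0],[-0.0027,0,0.0014,0,0,0,0],[-0.0027,0,0.0014,0,0,0,0],[-0.0027,0,0.0014,0,0,0,0],[0,0,0,0,0,0,0]]'|egrep 'pos|conta';python3 -m pendant '[[-0.0018,0,0.0009,0,0,0,0],[-0.0018,0,0.0009,0,0,0,0],[-0.0018,0,0.0009,0,0,0,0],[0,0,0,0,0,0,0]]'|egrep 'pos|conta'
python3 -m pendant '[[-0.0009,0,0.00046,0,0,0,0],[-0.0009,0,0.00046,0,0,0,0],[0,0,0,0,0,0,0]]'|egrep 'pos|conta'
```

```text
position: [463.1, -194.5, 97.9]
contact_force: [-2.4, 0.4, 0.5]
position: [468.8, -193.9, 97.9]
contact_force: [-4.2, 1.5, 1.5]
position: [470.5, -193.7, 97.9]
contact_force: [-5.2, 0.9, 2.4]
```

```bash
python3 -m pendant '[[-0.0009,0,0.00046,0,0,0,0],[-0.0009,0,0.00046,0,0,0,0],[0,0,0,0,0,0,0]]'|egrep 'pos|conta'
python3 -m pendant '[[-0.0009,0,0.00046,0,0,0,0],[-0.0009,0,0.00046,0,0,0,0],[0,0,0,0,0,0,0]]'|egrep 'pos|conta'
python3 -m pendant '[[-0.0009,0,0.00046,0,0,0,0],[-0.0009,0,0.00046,0,0,0,0],[0,0,0,0,0,0,0]]'|egrep 'pos|conta'
```

```text
position: [472.2, -193.5, 97.9]
contact_force: [-6.7, 1.4, 3.5]
position: [474.0, -193.3, 97.8]
contact_force: [-6.8, 0.9, 4.3]
position: [476.0, -193.0, 97.9]
contact_force: [-6.4, 1.1, 4.1]
```

```bash
python3 -m pendant '[[-0.0009,0,0.00046,0,0,0,0],[0,0,0,0,0,0,0]]'|egrep 'pos|conta'
python3 -m pendant '[[-0.0009,0,0.00046,0,0,0,0],[0,0,0,0,0,0,0]]'|egrep 'pos|conta'
python3 -m pendant '[[-0.0009,0,0.00046,0,0,0,0],[0,0,0,0,0,0,0]]'|egrep 'pos|conta'
python3 -m pendant '[[-0.0009,0,0.00046,0,0,0,0],[0,0,0,0,0,0,0]]'|egrep 'pos|conta'
```

```text
position: [477.2, -192.9, 97.9]
contact_force: [-5.1, 2.4, 3.3]
position: [478.3, -192.8, 97.9]
contact_force: [-5.4, 1.6, 2.0]
position: [479.0, -192.7, 97.8]
contact_force: [-7.5, 1.3, 3.9]
position: [479.1, -192.6, 97.7]
contact_force: [-10.3, 1.2, 6.6]
```

Same pattern again: peak, drop to about 5 N, then a firm stop at 479.1. I'll check whether it holds this time by easing back while watching force.

```bash
python3 -m pendant '[[0.0009,0,-0.00046,0,0,0,0],[0.0009,0,-0.00046,0,0,0,0],[0.0009,0,-0.00046,0,0,0,0],[0,0,0,0,0,0,0]]'
python3 -m pendant '[[0.0009,0,-0.00046,0,0,0,0],[0.0009,0,-0.00046,0,0,0,0],[0,0,0,0,0,0,0]]'|egrep 'pos|conta'
```

```text
clock: 36.95
position: [477.5, -192.9, 97.9]
ee_rot: [-0.052, 0.971, 0.016, 0.233]
contact_force: [-5.3, 1.1, 2.0]
gripper_width: -0.0
grasp_force: 2.3
position: [476.0, -193.4, 98.1]
contact_force: [-2.2, 1.0, 0.4]
```

```bash
python3 -m pendant '[[-0.0018,0,0.0009,0,0,0,0],[-0.0018,0,0.0009,0,0,0,0],[-0.0018,0,0.0009,0,0,0,0],[0,0,0,0,0,0,0]]'|egrep 'pos|conta'
python3 -m pendant '[[-0.0009,0,0.00046,0,0,0,0],[0,0,0,0,0,0,0]]'|egrep 'pos|conta'
python3 -m pendant '[[-0.0009,0,0.00046,0,0,0,0],[0,0,0,0,0,0,0]]'|egrep 'pos|conta'
```

```text
position: [479.2, -192.8, 97.6]
contact_force: [-13.5, -0.7, 7.9]
position: [479.4, -192.7, 97.5]
contact_force: [-16.9, -2.5, 10.8]
position: [479.4, -192.6, 97.2]
contact_force: [-20.3, -3.5, 13.1]
```

That's a firm stop, and I won't force it further. Easing back and checking with the camera whether the panel stays.

```bash
cat > pan.py <<'E'
from h import *
d=snap('wrist');s=arm.read_state();p=s['position'];print(p.round(1),s['contact_force'].round(1))
hsv=cv2.cvtColor(d['image'],cv2.COLOR_RGB2HSV);f=np.array([505.2,-191.7]);x=np.array([.994,.108])
for c in (190,200,320,330):
    m=hsv[:,c,1]<70; tr=np.where(np.diff(m.astype(int))!=0)[0]
    print(c,tr.tolist(),[round(float((onz(d,c,t+.5,101)[:2]-f)@x),1) for t in tr if t>150],[round(float((onz(d,c,t+.5,131)[:2]-f)@x),1) for t in tr if t>150])
E
python3 -m pendant '[[0.0018,0,-0.0009,0,0,0,0],[0.0018,0,-0.0009,0,0,0,0],[0.0018,0,-0.0009,0,0,0,0],[0,0,0,0,0,0,0],[0,0,0,0,0,0,0]]'|egrep 'pos|conta'; python3 pan.py;  python3 -m pendant '[[0.0018,0,-0.0009,0,0,0,0],[0.0018,0,-0.0009,0,0,0,0],[0,0,0,0,0,0,0],[0,0,0,0,0,0,0]]'|egrep 'pos|conta'; python3 pan.py
```

```text
position: [477.8, -193.1, 97.9]
contact_force: [-3.6, 1.0, -2.8]
[ 477.8 -193.1   97.9] [-4.6 -0.6 -0.5]
190 [250] [-22.0] [-63.4]
200 [250] [-21.9] [-63.4]
320 [249] [-22.2] [-63.5]
330 [248] [-23.0] [-64.1]
position: [475.2, -193.8, 99.1]
contact_force: [-0.6, 0.2, 0.1]
[ 474.9 -193.8   98.8] [ 0.4 -0.8 -0.3]
190 [250] [-22.9] [-64.6]
200 [250] [-22.9] [-64.6]
320 [249] [-23.2] [-64.9]
330 [249] [-23.2] [-64.8]
```

Force went to zero this time. Backing off further to confirm the tray stays.

```bash
python3 -m pendant '[[0.0027,0,-0.0014,0,0,0,0],[0.0027,0,-0.0014,0,0,0,0],[0.0027,0,-0.0014,0,0,0,0],[0,0,0,0,0,0,0],[0,0,0,0,0,0,0]]'|egrep 'pos|conta'; python3 pan.py
```

```text
position: [464.8, -194.6, 98.3]
contact_force: [-0.4, 0.3, 0.7]
[ 464.9 -194.6   98.2] [ 0.2  0.  -0.4]
190 [263] [-22.6] [-67.6]
200 [263] [-22.6] [-67.6]
320 [262] [-22.8] [-67.7]
330 [262] [-22.7] [-67.7]
```

The panel stays at about −23 mm while the finger has moved 10 mm away with zero force, so it has latched. I'll withdraw and check from above.

```bash
python3 -m pendant '[[0.0089,0,-0.0046,0,0,0,0],[0.0178,0,-0.0091,0,0,0,0],[0.0178,0,-0.0091,0,0,0,0],[0,0,-0.04,0,0,0,0],[0,0,-0.04,0,0,0,0],[0,0,-0.04,0,0,0,0],[0,0,-0.04,0,0,0,0],[0,0,0,0,0,0,0],[0,0,0,0,0,0,0],[0,0,0,0,0,0,0]]'|egrep 'clock|pos|conta'
python3 - <<'E'
from h import *
d=snap('scene','e13.png');o=cv2.imread('pics/scene0.png')[:,:,::-1]
w=snap('wrist','w13.png')
# tray: compare with start image (latched) and the predicted open position
for n,r in (('tester',(155,205,215,290)),('block',(240,300,165,245)),('tweezers',(210,260,255,285))):
    a=o[r[0]:r[1],r[2]:r[3]].astype(int);b=d['image'][r[0]:r[1],r[2]:r[3]].astype(int);D=np.abs(a-b).max(2)
    ys,xs=np.where(D>40);print(n,len(ys),(r[2]+xs.min(),r[2]+xs.max(),r[0]+ys.min(),r[0]+ys.max()) if len(ys) else '')
E
```

```text
clock: 40.6
position: [342.0, -208.3, 239.2]
contact_force: [-0.0, -0.2, -0.6]
tester 4 (np.int64(266), np.int64(267), np.int64(181), np.int64(183))
block 24 (np.int64(207), np.int64(214), np.int64(256), np.int64(263))
tweezers 0
```

The tester looks the same as when it started (latched). On the block only the ring is gone, and the tweezers haven't moved, so I'm handing in.

```bash
python3 -c "
from bench import arm
print(arm.job_done())"
```

```text
the job is handed in; nothing more can be done
None
```

The job is handed in, no verdict shown: ring seated in the recess before closing (hidden since), tray latched shut by itself on the second push, after the firm stop took about 24 N against the 25 N limit, other items unmoved.

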